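# Set the blue tier on the kitchen stand

## Task

Pick up the blue tray by its wooden handle and set it on the four-post stand as its upper tier: all four corner holes go down over the four posts together and the tray lies level on the collars, either way round. Lower it all the way before you let go, do not drop it. Leave the yellow tray, which belongs to another stand, and the white bowl where they are.

Things in the scene. Friction and masses are not known exactly. Their poses are not given: they have to be found in the camera images.
- blue_tray_handle (a point): centre of the wooden bar handle of the loose blue tray, 45 mm above the tray's underside and over its middle. Bar 100 mm along x, 14 mm wide (y), 14 mm tall, free below, on pillars at x = +-40 mm. Tray about 0.35 kg, 190 (x) x 140 (y) mm, plate 6 mm thick, rim up to 14 mm, flat on the shelf at first; z up. Four through-holes, 35 mm diameter, at x = +-70, y = +-45 mm.
- stand: fixed stand; origin: centre of the underside of its pale wooden board, 220 (x) x 170 (y) x 18 mm; z up. Four metal posts at x = +-70, y = +-45 mm, each with a dark collar 48 mm wide, top at z = 80 mm, then a pin tapering from 18 mm thick to 5 mm at its tip, z = 130 mm. Tray home: underside on the collars, handle centre at z = 125 mm; half a turn makes no difference.
- yellow_tray_handle (a point): centre of the handle of the yellow tray, 140 x 140 mm, with the same kind of handle (45 mm above the underside); its holes are closer together and do not fit this stand. It must be left alone.
- bowl: white porcelain bowl, 120 mm in diameter at the rim, 55 mm high, standing loose on the shelf; the origin is the centre of its underside. It must be left alone.

How it is judged:
By the outcome, as a careful person would: the job done as asked, in the order asked, and still so for the second after the job is handed in, with the robot touching nothing.
It also fails if it takes over 38 s, if anything falls off the work surface, if the arm or the gripper's body presses on something with over 40 N, if the wrist force passes 120 N, or if a joint passes its speed limit or range.

## Robot

A 6-joint arm with a two-finger parallel gripper is mounted at the origin on the work surface. World frame = base frame: x ahead of the robot, y to its left, z up, the work surface at z = 0. Lengths are in m, angles in rad, forces in N, time in s.
With the tool pointing down it reaches from about 0.25 to 0.725 m from the base axis. Payload 4 kg.
Tool frame: the origin (TCP) lies on the centre line of the jaws, within the pads' length; the fingertips stand 14 mm ahead of it and the grasp point (between the pads) lies 5 mm behind it; z points along the fingers, x is the direction in which the jaws open and shut, and the axes are right-handed (so a half turn about z gives the same grasp; the last joint's range is limited). The gripper opens to 85 mm and grips with 20 to 120 N. Pads are 22 mm wide; open, the fingers measure 114 mm over their backs; the gripper's body (76 mm by 85 mm) begins 54 mm behind the grasp point. The pads swing forward as they close: fully open they stand 13 mm farther back than shut.
Start: joints at [-1.147, 0.241, 0.005, 1.335, 0, 1.571], TCP at [0.206, -0.456, 0.217] pointing down, gripper open.
Joint ranges: [-2.72, 2.72], [-1.05, 1.87], [-1.09, 1.28], [-1.99, 2.15], [-1.42, 1.44], [-3.14, 3.14]. Speed limits (rad/s): [2.79, 2.79, 3.14, 3.14, 3.14, 3.14].

## Interface

Orientations are given as a unit quaternion [x, y, z, w].
In Python, from workcell import bot gives the robot as it stands.
- The arm moves only by the tool play_rows, never from a script. Its argument "motion" is a list of rows, each an object with "fingers": the closure, from -1 (fully open) to 1 (shut), so that 0 is half open; "translation": the shift along the tool's x, y, z in cm, a list of three; "roll": the turn about the tool's z in degrees. A call has 1 to 20 rows; each row is the pose to reach, as a shift and turn from the pose commanded when the call began, along the tool's axes at that moment; what a row does not reach only later rows make up. A row lasts 1/12 s, in which the tool goes at most 41.7 mm and 7.16 degrees, less where a joint would pass 70% of its speed; a pose out of reach is approached as far as the arm can. A call with a gripper value outside its range is refused whole. The fingers move at their own pace and stop on an object; the grip force is fixed at half the most. Time passes only in rows, so rows that repeat a pose let the fingers close. It gives the time, the measured TCP pose, the force and the opening at its end, in the units of the state.
- bot.get_obs(): the state, without advancing time (a new reading comes with each control period).
- bot.camera(name): name is "scene" or "top" or "wrist"; returns a dict with "pixels" (384x512x3 uint8, red, green, blue), "intrinsics" (3x3 intrinsics, pixels), "world_to_cam" (4x4, takes a point from world to camera coordinates). Camera axes: x right, y down, z forward; pixel columns grow to the right and rows downward; lengths in m; the calibration is good to about 2 mm. A picture is of the moment at which its call begins. There is no depth.
- bot.job_done(): hands the job in, once; it reports no verdict.
The state is a dict: "clock": time; "joint_pos": joint angles; "joint_vel": joint speeds; "tau": joint torques, N m; "eef_pos": TCP position; "tool_rot": TCP orientation; "ft_force": force on the tool from outside, world axes, zero at the start; "ft_torque": the same for the moment, N m; "grip_width": finger opening in m.
Only numpy, scipy, OpenCV 4.12 (cv2) and the standard library are available. Lean on these libraries where they do the work, as an engineer would, in place of code of your own. Each camera call takes 0.05 s, during which the arm holds its last target. There are 200 camera calls.

## Working session

There is one attempt and no reset: what is moved stays moved. The work goes in short steps, Python scripts to look and compute and a tool call to move; the robot and the scene stay as the last step left them, time stands still between calls to the robot, and variables do not carry over. Pictures are saved under pics/ and viewed, about 8 in all and at most 12, crops included, and the job is handed in when it is done.

Besides the shell and the picture viewer there is one more tool, called after "Emit:" as name(argument=value, ...), one argument or row to a line, values as JSON. play_rows: Moves the arm, as the interface text tells. Its arguments: {"type":"object","properties":{"motion":{"type":"array","items":{"type":"object","properties":{"fingers":{"type":"number"},"translation":{"type":"array","items":{"type":"number"}},"roll":{"type":"number"}}}}},"required":["motion"]}

```bash
mkdir -p pics; cat > h.py <<'E'
from workcell import bot
import numpy as np, cv2
def snap(name,fn):
    c=bot.camera(name); cv2.imwrite(f'pics/{fn}.png',c['pixels'][:,:,::-1]); np.savez(f'pics/{fn}.npz',K=c['intrinsics'],T=c['world_to_cam']); return c
def ray(fn,u,v,z):
    d=np.load(f'pics/{fn}.npz');K,T=d['K'],d['T'];R,t=T[:3,:3],T[:3,3]
    o=-R.T@t; r=R.T@np.linalg.inv(K)@[u,v,1]; return o+r*(z-o[2])/r[2]
def proj(fn,P):
    d=np.load(f'pics/{fn}.npz');K,T=d['K'],d['T'];p=(T[:3,:3]@np.atleast_2d(P).T).T+T[:3,3];p=p@K.T;return p[:,:2]/p[:,2:]
E
python3 -c "
from h import *
a=snap('top','top0');snap('scene','scene0');print(bot.get_obs());print(np.linalg.inv(a['world_to_cam']))"
```

```text
{'clock': 0.1, 'joint_pos': array([-1.14699034e+00,  2.41316519e-01,  3.87633324e-03,  1.33521744e+00,
       -1.20539523e-05,  1.57078738e+00]), 'joint_vel': array([-0.00057684, -0.00134791,  0.00427647, -0.0011552 ,  0.0010939 ,
        0.00020118]), 'tau': array([-1.54988552e-04, -3.73137045e+01,  2.53010541e+01,  1.08416102e-02,
       -6.50454922e-06,  2.66511847e-06]), 'eef_pos': array([ 0.2053701 , -0.45522868,  0.2164192 ]), 'tool_rot': array([ 8.40011798e-01, -5.42567336e-01, -7.85021103e-04, -4.99883658e-04]), 'ft_force': array([ 0.09604795,  0.04666733, -0.11809818]), 'ft_torque': array([ 0.00046853, -0.08746122,  0.00264919]), 'grip_width': 0.08513749907323695}
[[-2.93842313e-02 -9.88032042e-01  1.51424076e-01  3.99177142e-01]
 [-9.99567610e-01  2.92083470e-02 -3.38613998e-03  2.61855252e-03]
 [-1.07723218e-03 -1.51458101e-01 -9.88463091e-01  1.18767928e+00]
 [ 0.00000000e+00  0.00000000e+00  0.00000000e+00  1.00000000e+00]]
```

View pics/top0.png

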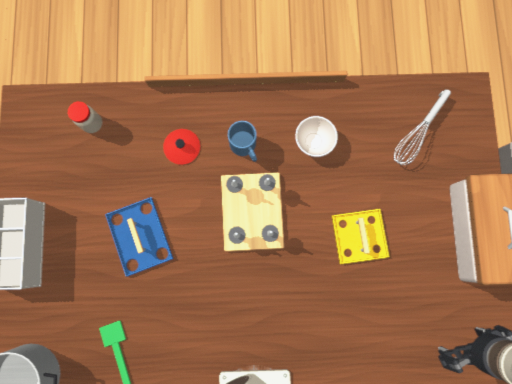

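View pics/scene0.png

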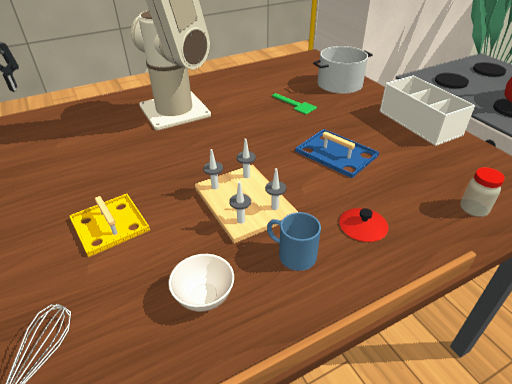

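Top view: the blue tray is centred at about (140,237) with its handle from (128,219) to (142,254). The stand's collars are at about (235,184), (268,182), (237,235) and (269,233).

```bash
python3 - <<'E'
from h import *
im=cv2.imread('pics/top0.png'); hsv=cv2.cvtColor(im,cv2.COLOR_BGR2HSV)
m=cv2.inRange(hsv,(100,120,60),(125,255,255)); m[:,:95]=0;m[:,185:]=0;m[:190]=0;m[290:]=0
c=max(cv2.findContours(m,cv2.RETR_EXTERNAL,cv2.CHAIN_APPROX_NONE)[0],key=cv2.contourArea)
P=np.array([ray('top0',u,v,.012)[:2] for u,v in c[:,0]]).astype(np.float32)
print('blue',cv2.minAreaRect(P*1000))
w=cv2.inRange(hsv,(12,30,150),(30,160,255)); 
wt=w.copy(); k=np.zeros_like(w);k[212:260,120:150]=255; wt&=k
ys,xs=np.nonzero(wt);H=np.array([ray('top0',u,v,.052)[:2] for u,v in zip(xs,ys)]).astype(np.float32)
print('handle',len(xs),cv2.minAreaRect(H*1000),H.mean(0))
g=cv2.inRange(hsv,(0,0,0),(180,110,125)); 
C=[]
for u,v in [(235,184),(268,182),(237,235),(269,233)]:
    s=g[v-12:v+13,u-12:u+13]; n,l,st,ce=cv2.connectedComponentsWithStats(s); i=1+np.argmax(st[1:,4])
    (cx,cy),r=cv2.minEnclosingCircle(np.argwhere(l==i)[:,::-1].astype(np.float32)); p=ray('top0',cx+u-12,cy+v-12,.078); C.append(p[:2]); print(cx+u-12,cy+v-12,r,st[i],p)
C=np.array(C);print('mean',C.mean(0)); 
for a,b in [(0,1),(2,3),(0,2),(1,3)]: d=C[b]-C[a];print(np.linalg.norm(d),np.degrees(np.arctan2(d[1],d[0])))
w[:,:210]=0;w[:,295:]=0;w[:165]=0;w[260:]=0
c=max(cv2.findContours(w,cv2.RETR_EXTERNAL,cv2.CHAIN_APPROX_NONE)[0],key=cv2.contourArea)
P=np.array([ray('top0',u,v,.018)[:2] for u,v in c[:,0]]).astype(np.float32); print('board',cv2.minAreaRect(P*1000))
E
```

```text
blue ((474.9367980957031, 323.52923583984375), (188.87139892578125, 139.28663635253906), 19.40605926513672)
handle 194 ((474.7632141113281, 323.0807800292969), (100.10401916503906, 14.702138900756836), 19.04071044921875) [0.47405875 0.3230098 ]
238.0 186.0 3.6056511402130127 [12 11  7  7 33] [0.59980446 0.03330422 0.078     ]
271.25 184.125 3.365827798843384 [12 11  7  7 33] [ 0.60234347 -0.05851143  0.078     ]
239.81818199157715 235.1363639831543 5.00526237487793 [12  8  8 10 41] [0.4646048  0.03171246 0.078     ]
274.29999923706055 235.30000019073486 3.546928882598877 [14 11  7  7 35] [ 0.46141514 -0.06156098  0.078     ]
mean [ 0.53204197 -0.01376393]
0.09185074578722406 -88.41598139110867
0.09332795908215605 -91.95857052917972
0.13520903473315543 -179.3254656998324
0.1409613245173705 -178.76036984857856
board ((536.5172119140625, -1.458343505859375), (226.2366943359375, 174.83462524414062), 1.2250797748565674)
```

```bash
cat > stand.py <<'E'
from h import *
from scipy.optimize import least_squares
im=cv2.imread('pics/top0.png').astype(int); g=((im[:,:,0]-im[:,:,2]>-8)&(im.max(2)<150)).astype(np.uint8)
uv=[];lab=[]
for i,(u,v) in enumerate([(235,184),(268,182),(237,235),(269,233)]):
    s=g[v-13:v+14,u-13:u+14]; n,l,st,ce=cv2.connectedComponentsWithStats(s); k=1+np.argmax(st[1:,4])
    b=st[k]; p=(b[0]+(b[2]-1)/2+u-13,b[1]+(b[3]-1)/2+v-13); print(p,b[2:]); uv.append(p)
L=np.array([[.07,.045],[.07,-.045],[-.07,.045],[-.07,-.045]])
def W(q): c,s=np.cos(q[2]),np.sin(q[2]); return np.c_[L@np.array([[c,s],[-s,c]])+q[:2],np.full(4,.079)]
r=least_squares(lambda q:(proj('top0',W(q))-uv).ravel(),[.53,-.01,0]); print(r.x,np.degrees(r.x[2]),r.fun.round(1))
E
python3 stand.py
```

```text
(np.float64(234.0), np.float64(184.0)) [ 15  15 156]
(np.float64(267.0), np.float64(182.0)) [ 15  15 158]
(np.float64(236.5), np.float64(235.0)) [ 16  15 171]
(np.float64(270.0), np.float64(233.0)) [ 15  15 162]
[ 0.53675993 -0.00306027  0.02582372] 1.479590232209881 [ 0.2 -0.  -0.3  0.2  0.2 -0.2 -0.1 -0. ]
```

Emit:
play_rows(
  motion=[
    {"translation": [-60.0, -56.5, 0], "roll": -174.9, "fingers": -1},
    {"translation": [-60.0, -56.5, 0], "roll": -174.9, "fingers": -1},
    {"translation": [-60.0, -56.5, 0], "roll": -174.9, "fingers": -1},
    {"translation": [-60.0, -56.5, 0], "roll": -174.9, "fingers": -1},
    {"translation": [-60.0, -56.5, 0], "roll": -174.9, "fingers": -1},
    {"translation": [-60.0, -56.5, 0], "roll": -174.9, "fingers": -1},
    {"translation": [-60.0, -56.5, 0], "roll": -174.9, "fingers": -1},
    {"translation": [-60.0, -56.5, 0], "roll": -174.9, "fingers": -1},
    {"translation": [-60.0, -56.5, 0], "roll": -174.9, "fingers": -1},
    {"translation": [-60.0, -56.5, 0], "roll": -174.9, "fingers": -1},
  ],
)

```text
clock: 0.93
eef_pos: [0.3411, -0.0598, 0.2172]
tool_rot: [0.999, 0.054, 0.0, 0.0]
ft_force: [0.9, -0.4, 0.0]
grip_width: 0.0852
```

Top-view fit: the stand is at (0.537, -0.003), yaw 1.4°, with residuals of 0.3 px or less. Next I move on to above the tray.

Emit:
play_rows(
  motion=[
    {"translation": [17.2, -36.9, 0], "roll": -103.3, "fingers": -1},
    {"translation": [17.2, -36.9, 0], "roll": -103.3, "fingers": -1},
    {"translation": [17.2, -36.9, 0], "roll": -103.3, "fingers": -1},
    {"translation": [17.2, -36.9, 0], "roll": -103.3, "fingers": -1},
    {"translation": [17.2, -36.9, 0], "roll": -103.3, "fingers": -1},
    {"translation": [17.2, -36.9, 0], "roll": -103.3, "fingers": -1},
    {"translation": [17.2, -36.9, 0], "roll": -103.3, "fingers": -1},
    {"translation": [17.2, -36.9, 0], "roll": -103.3, "fingers": -1},
    {"translation": [17.2, -36.9, 0], "roll": -103.3, "fingers": -1},
    {"translation": [17.2, -36.9, 0], "roll": -103.3, "fingers": -1},
    {"translation": [17.2, -36.9, 0], "roll": -103.3, "fingers": -1},
    {"translation": [17.2, -36.9, 0], "roll": -103.3, "fingers": -1},
    {"translation": [17.2, -36.9, 0], "roll": -103.3, "fingers": -1},
    {"translation": [17.2, -36.9, 0], "roll": -103.3, "fingers": -1},
    {"translation": [17.2, -36.9, 0], "roll": -103.3, "fingers": -1},
    {"translation": [17.2, -36.9, 0], "roll": -103.3, "fingers": -1},
    {"translation": [17.2, -36.9, 0], "roll": -103.3, "fingers": -1},
  ],
)

```text
clock: 2.35
eef_pos: [0.4742, 0.3228, 0.2167]
tool_rot: [0.58, 0.815, -0.001, -0.0]
ft_force: [0.4, -0.1, -0.3]
grip_width: 0.0854
```

```bash
python3 - <<'E'
from h import *
snap('wrist','w1'); o=bot.get_obs(); q=o['tool_rot']; print(o['eef_pos'],np.degrees(2*np.arctan2(q[1],q[0])),o['joint_pos'])
c,s=np.cos(np.radians(19.2)),np.sin(np.radians(19.2))
H=np.array([[.4745+a*c-b*s,.3233+a*s+b*c,.052] for a in(-.05,.05) for b in (-.007,.007)]);print(proj('w1',H).round())
E
```

```text
[0.47421423 0.32280702 0.21679381] 109.1170532078176 [5.97667926e-01 3.89576771e-01 2.12055165e-01 1.39412762e+00
 1.40623938e-06 2.64012403e-01]
[[248. 123.]
 [262. 123.]
 [249. 212.]
 [261. 212.]]
```

View pics/w1.png

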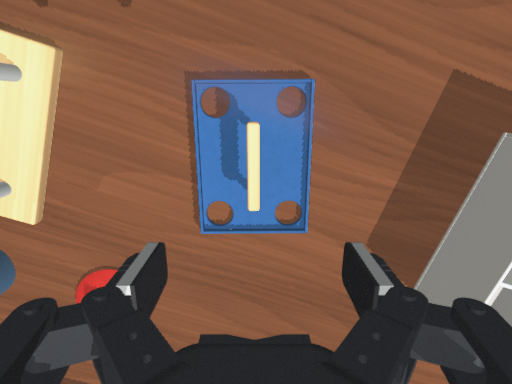

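The wrist view shows the bar from (253,123) to (254,212), within about 1 px of the prediction. I descend and close.

Emit:
play_rows(
  motion=[
    {"translation": [0, 0, 4], "fingers": -1},
    {"translation": [0, 0, 8], "fingers": -1},
    {"translation": [0, 0, 12], "fingers": -1},
    {"translation": [0, 0, 15], "fingers": -1},
    {"translation": [0, 0, 17], "fingers": -1},
    {"translation": [0, 0, 17.7], "fingers": -1},
    {"translation": [0, 0, 17.7], "fingers": -1},
    {"translation": [0, 0, 17.7], "fingers": 1},
    {"translation": [0, 0, 17.7], "fingers": 1},
    {"translation": [0, 0, 17.7], "fingers": 1},
    {"translation": [0, 0, 17.7], "fingers": 1},
    {"translation": [0, 0, 17.7], "fingers": 1},
    {"translation": [0, 0, 17.7], "fingers": 1},
    {"translation": [0, 0, 17.7], "fingers": 1},
    {"translation": [0, 0, 17.7], "fingers": 1},
    {"translation": [0, 0, 17.7], "fingers": 1},
    {"translation": [0, 0, 17.7], "fingers": 1},
  ],
)

```text
schema error: expected keys fingers, translation, roll
```

Emit:
play_rows(
  motion=[
    {"translation": [0, 0, 4], "roll": 0, "fingers": -1},
    {"translation": [0, 0, 8], "roll": 0, "fingers": -1},
    {"translation": [0, 0, 12], "roll": 0, "fingers": -1},
    {"translation": [0, 0, 15], "roll": 0, "fingers": -1},
    {"translation": [0, 0, 17], "roll": 0, "fingers": -1},
    {"translation": [0, 0, 17.7], "roll": 0, "fingers": -1},
    {"translation": [0, 0, 17.7], "roll": 0, "fingers": -1},
    {"translation": [0, 0, 17.7], "roll": 0, "fingers": 1},
    {"translation": [0, 0, 17.7], "roll": 0, "fingers": 1},
    {"translation": [0, 0, 17.7], "roll": 0, "fingers": 1},
    {"translation": [0, 0, 17.7], "roll": 0, "fingers": 1},
    {"translation": [0, 0, 17.7], "roll": 0, "fingers": 1},
    {"translation": [0, 0, 17.7], "roll": 0, "fingers": 1},
    {"translation": [0, 0, 17.7], "roll": 0, "fingers": 1},
    {"translation": [0, 0, 17.7], "roll": 0, "fingers": 1},
    {"translation": [0, 0, 17.7], "roll": 0, "fingers": 1},
    {"translation": [0, 0, 17.7], "roll": 0, "fingers": 1},
  ],
)

```text
clock: 3.82
eef_pos: [0.4743, 0.3229, 0.0401]
tool_rot: [0.579, 0.815, -0.0, -0.0]
ft_force: [-0.7, 0.3, -0.3]
grip_width: 0.0
```

The opening reads 0.0, so the bar does not seem to be between the pads. I'll look.

```bash
python3 - <<'E'
from h import *
snap('wrist','w2');snap('scene','s2'); o=bot.get_obs(); print(o['grip_width'],o['eef_pos'])
a=cv2.imread('pics/w2.png');b=cv2.imread('pics/s2.png')[90:210,260:420];b=cv2.resize(b,(512,384),interpolation=3)
cv2.imwrite('pics/v2.png',cv2.resize(np.vstack([a,b]),(400,600)))
print(proj('s2',[[.4745,.3233,.045],o['eef_pos']]))
E
```

```text
-0.00020647938455846312 [0.47434967 0.32290683 0.04011793]
[[338.87314197 139.37783068]
 [338.50232062 140.88237687]]
```

View pics/v2.png

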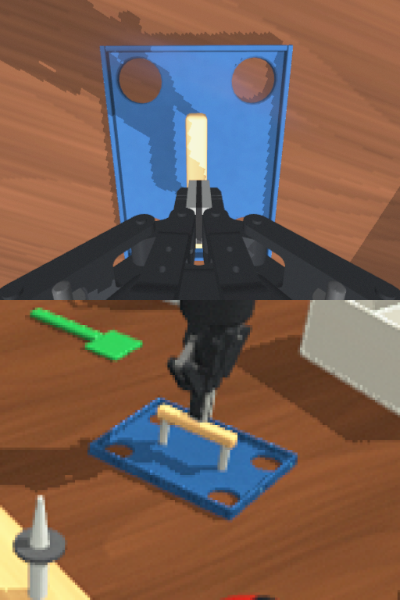

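```bash
python3 - <<'E'
from h import *
c,s=np.cos(np.radians(19.2)),np.sin(np.radians(19.2))
H=np.array([[.4745+a*c-b*s,.3233+a*s+b*c,.052] for a in(-.05,.05) for b in (-.007,.007)]);print('bar',proj('w2',H).round())
T=np.array([[.4745+a*c-b*s,.3233+a*s+b*c,.014] for a in(-.095,.095) for b in (-.07,.07)]);print('tray',proj('w2',T).round())
e=np.array([.4743,.3229,.040]);
for z in(.026,.04,.045,.052,.06,.07,.08): print(z,proj('w2',[e[0],e[1],z]).round(),proj('s2',[e[0],e[1],z]).round(1))
a=cv2.imread('pics/w2.png')[120:384,130:390];b=cv2.imread('pics/s2.png')[90:190,290:390]
cv2.imwrite('pics/v3.png',np.hstack([cv2.resize(a,(400,406),interpolation=cv2.INTER_CUBIC),cv2.resize(b,(400,406),interpolation=cv2.INTER_CUBIC)]))
E
```

```text
bar [[242. 150.]
 [271. 150.]
 [244. 321.]
 [268. 321.]]
tray [[131.  59.]
 [381.  59.]
 [161. 335.]
 [349. 335.]]
0.026 [[255. 223.]] [[337.8 145.1]]
0.04 [[255. 233.]] [[338.5 140.9]]
0.045 [[255. 237.]] [[338.7 139.4]]
0.052 [[255. 243.]] [[339.  137.2]]
0.06 [[255. 250.]] [[339.4 134.7]]
0.07 [[255. 260.]] [[339.9 131.6]]
0.08 [[256. 272.]] [[340.4 128.4]]
```

View pics/v3.png

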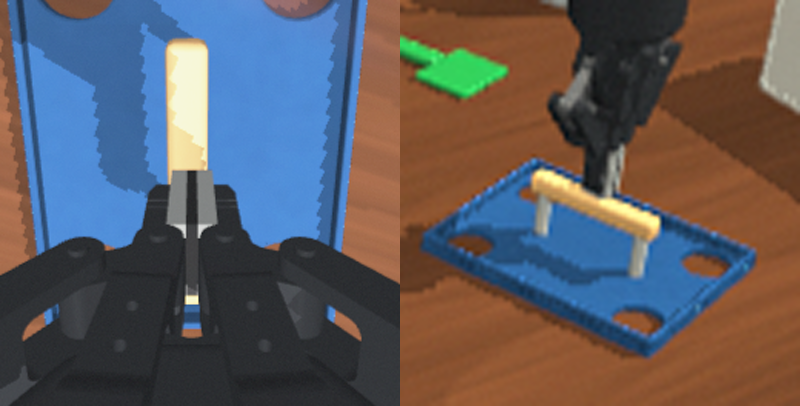

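```bash
python3 - <<'E'
from h import *
def tool(e,th,p): # tool x at th, z down
    x=np.array([np.cos(th),np.sin(th),0]);y=np.array([np.cos(th-np.pi/2),np.sin(th-np.pi/2),0]);return e+x*p[0]+y*p[1]-np.array([0,0,p[2]])
th=np.radians(109.15)
for fn,e,w in(('w1',[.4742,.3228,.2168],.0427),('w2',[.4743,.3229,.0401],0)):
  for z in (.014,.001,-.01,-.02,-.03):
    print(fn,z,[proj(fn,tool(np.array(e),th,(sx*w,y,z)))[0].round().tolist() for sx in(-1,1) for y in(-.011,.011)])
d=np.load('pics/w2.npz');print('cam-e',np.linalg.inv(d['T'])[:3,3]-[.4743,.3229,.0401])
E
```

```text
w1 0.014 [[184.0, 207.0], [187.0, 240.0], [326.0, 207.0], [323.0, 240.0]]
w1 0.001 [[179.0, 215.0], [182.0, 250.0], [331.0, 215.0], [328.0, 250.0]]
w1 -0.01 [[174.0, 222.0], [177.0, 259.0], [336.0, 222.0], [333.0, 259.0]]
w1 -0.02 [[169.0, 230.0], [173.0, 269.0], [342.0, 230.0], [338.0, 269.0]]
w1 -0.03 [[163.0, 239.0], [167.0, 281.0], [348.0, 239.0], [344.0, 281.0]]
w2 0.014 [[255.0, 206.0], [255.0, 240.0], [255.0, 206.0], [255.0, 240.0]]
w2 0.001 [[255.0, 214.0], [255.0, 250.0], [255.0, 214.0], [255.0, 250.0]]
w2 -0.01 [[255.0, 222.0], [255.0, 259.0], [255.0, 222.0], [255.0, 259.0]]
w2 -0.02 [[255.0, 230.0], [255.0, 269.0], [255.0, 230.0], [255.0, 269.0]]
w2 -0.03 [[256.0, 239.0], [255.0, 280.0], [256.0, 239.0], [255.0, 280.0]]
cam-e [-0.06870935 -0.02457033  0.15656852]
```

The fingertips appear in both wrist pictures, open and shut, about 35 mm farther back along the tool than documented. The scene view agrees: the shut tips are at z≈0.055–0.06, just above the bar. I open, then go lower in stages while watching the force.

Emit:
play_rows(
  motion=[
    {"translation": [0, 0, 0], "roll": 0, "fingers": -1},
    {"translation": [0, 0, 0], "roll": 0, "fingers": -1},
    {"translation": [0, 0, 0], "roll": 0, "fingers": -1},
    {"translation": [0, 0, 0], "roll": 0, "fingers": -1},
    {"translation": [0, 0, 0], "roll": 0, "fingers": -1},
    {"translation": [0, 0, 0], "roll": 0, "fingers": -1},
    {"translation": [0, 0, 0], "roll": 0, "fingers": -1},
    {"translation": [0, 0, 0], "roll": 0, "fingers": -1},
    {"translation": [0, 0, 1.0], "roll": 0, "fingers": -1},
    {"translation": [0, 0, 2.0], "roll": 0, "fingers": -1},
    {"translation": [0, 0, 2.5], "roll": 0, "fingers": -1},
    {"translation": [0, 0, 2.5], "roll": 0, "fingers": -1},
  ],
)

```text
clock: 4.92
eef_pos: [0.4727, 0.3218, 0.0128]
tool_rot: [0.579, 0.815, -0.002, -0.001]
ft_force: [-0.2, -0.5, 0.3]
grip_width: 0.0855
```

Emit:
play_rows(
  motion=[
    {"translation": [0, 0, 0.5], "roll": 0, "fingers": -1},
    {"translation": [0, 0, 0.9], "roll": 0, "fingers": -1},
    {"translation": [0, 0, 0.9], "roll": 0, "fingers": -1},
  ],
)

```text
clock: 5.17
eef_pos: [0.4739, 0.3226, 0.0052]
tool_rot: [0.579, 0.815, -0.001, -0.0]
ft_force: [-0.1, -0.3, -1.2]
grip_width: 0.0854
```

Emit:
play_rows(
  motion=[
    {"translation": [0, 0, 0], "roll": 0, "fingers": 1},
    {"translation": [0, 0, 0], "roll": 0, "fingers": 1},
    {"translation": [0, 0, 0], "roll": 0, "fingers": 1},
    {"translation": [0, 0, 0], "roll": 0, "fingers": 1},
    {"translation": [0, 0, 0], "roll": 0, "fingers": 1},
    {"translation": [0, 0, 0], "roll": 0, "fingers": 1},
    {"translation": [0, 0, 0], "roll": 0, "fingers": 1},
    {"translation": [0, 0, 0], "roll": 0, "fingers": 1},
    {"translation": [0, 0, 0], "roll": 0, "fingers": 1},
  ],
)

```text
clock: 5.92
eef_pos: [0.4747, 0.323, 0.0066]
tool_rot: [0.579, 0.815, 0.0, 0.0]
ft_force: [-0.3, -0.7, 2.8]
grip_width: 0.0131
```

It is gripped at 13 mm. Lift.

Emit:
play_rows(
  motion=[
    {"translation": [0, 0, -0.5], "roll": 0, "fingers": 1},
    {"translation": [0, 0, -1.5], "roll": 0, "fingers": 1},
    {"translation": [0, 0, -3], "roll": 0, "fingers": 1},
    {"translation": [0, 0, -5], "roll": 0, "fingers": 1},
    {"translation": [0, 0, -7], "roll": 0, "fingers": 1},
    {"translation": [0, 0, -9], "roll": 0, "fingers": 1},
    {"translation": [0, 0, -11], "roll": 0, "fingers": 1},
    {"translation": [0, 0, -13], "roll": 0, "fingers": 1},
    {"translation": [0, 0, -15], "roll": 0, "fingers": 1},
    {"translation": [0, 0, -16.5], "roll": 0, "fingers": 1},
    {"translation": [0, 0, -17], "roll": 0, "fingers": 1},
    {"translation": [0, 0, -17], "roll": 0, "fingers": 1},
    {"translation": [0, 0, -17], "roll": 0, "fingers": 1},
  ],
)

```text
clock: 7.0
eef_pos: [0.474, 0.3227, 0.1757]
tool_rot: [0.579, 0.815, -0.0, -0.0]
ft_force: [-0.3, -0.0, -3.8]
grip_width: 0.0132
```

```bash
python3 - <<'E'
from h import *
snap('wrist','w4');snap('scene','s4'); o=bot.get_obs(); q=o['tool_rot'];print(o['grip_width'],o['eef_pos'],o['ft_force'],o['ft_torque'],np.degrees(2*np.arctan2(q[1],q[0])))
cv2.imwrite('pics/v4.png',cv2.resize(np.hstack([cv2.imread('pics/w4.png'),cv2.imread('pics/s4.png')]),(800,300),interpolation=cv2.INTER_AREA))
E
```

```text
0.013628291154819085 [0.47343517 0.32233655 0.17460475] [-0.45404316  0.57777642 -3.60618308] [-0.02022355 -0.00999924  0.01099739] 109.20424181378064
```

View pics/v4.png

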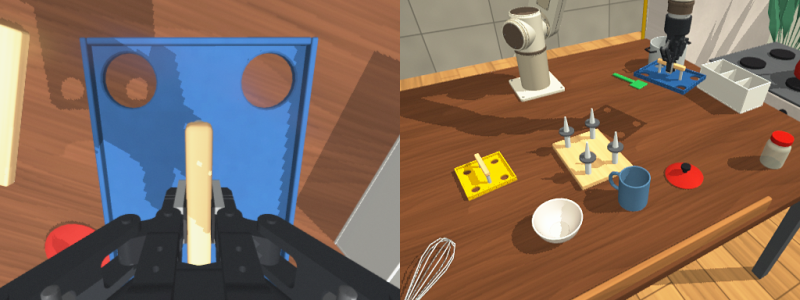

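The wrist view shows the tray lifted and level, with its far holes at about (130,80) and (267,80) and the bar centred between the pads. The scene view agrees. Carry it over the stand.

Emit:
play_rows(
  motion=[
    {"translation": [-1, -0.15, 0], "roll": 0.5, "fingers": 1},
    {"translation": [-3, -0.45, 0], "roll": 1.5, "fingers": 1},
    {"translation": [-5.5, -0.8, 0], "roll": 3, "fingers": 1},
    {"translation": [-8.3, -1.2, 0], "roll": 4.5, "fingers": 1},
    {"translation": [-11.1, -1.6, 0], "roll": 6, "fingers": 1},
    {"translation": [-13.9, -2.0, 0], "roll": 7.5, "fingers": 1},
    {"translation": [-16.7, -2.45, 0], "roll": 9, "fingers": 1},
    {"translation": [-19.5, -2.9, 0], "roll": 10.5, "fingers": 1},
    {"translation": [-22.3, -3.3, 0], "roll": 12, "fingers": 1},
    {"translation": [-25, -3.7, 0], "roll": 13.5, "fingers": 1},
    {"translation": [-27.7, -4.1, 0], "roll": 15, "fingers": 1},
    {"translation": [-30, -4.4, 0], "roll": 16.2, "fingers": 1},
    {"translation": [-31.8, -4.7, 0], "roll": 17.2, "fingers": 1},
    {"translation": [-32.9, -4.8, 0], "roll": 17.7, "fingers": 1},
    {"translation": [-32.9, -4.8, 0], "roll": 17.7, "fingers": 1},
    {"translation": [-32.9, -4.8, 0], "roll": 17.7, "fingers": 1},
    {"translation": [-32.9, -4.8, 0], "roll": 17.7, "fingers": 1},
  ],
)

```text
clock: 8.52
eef_pos: [0.5368, -0.0029, 0.1758]
tool_rot: [0.698, 0.717, -0.0, -0.001]
ft_force: [-0.7, 0.2, -2.7]
grip_width: 0.0127
```

```bash
python3 - <<'E'
from h import *
snap('wrist','w5');snap('top','t5');o=bot.get_obs(); q=o['tool_rot'];print(o['grip_width'],o['eef_pos'],np.degrees(2*np.arctan2(q[1],q[0])))
# tray rim top at z .183 from top camera
im=cv2.imread('pics/t5.png');m=cv2.inRange(cv2.cvtColor(im,cv2.COLOR_BGR2HSV),(100,120,60),(125,255,255));m[:165]=0
c=max(cv2.findContours(m,cv2.RETR_EXTERNAL,cv2.CHAIN_APPROX_NONE)[0],key=cv2.contourArea)
P=np.array([ray('t5',u,v,.183)[:2] for u,v in c[:,0]]).astype(np.float32);print(cv2.minAreaRect(P*1000))
c,s=np.cos(.0258),np.sin(.0258)
for z in(.13,.08):
  print(z,[proj('w5',[.5368+a*c-b*s,-.003+a*s+b*c,z])[0].round().tolist() for a in(-.07,.07) for b in(-.045,.045)])
e=o['eef_pos'];zt=e[2]-.0066+.006
print('holes',[proj('w5',[e[0]+a*c-b*s,e[1]+a*s+b*c,zt])[0].round().tolist() for a in(-.07,.07) for b in(-.045,.045)])
cv2.imwrite('pics/v5.png',np.hstack([cv2.imread('pics/w5.png')[:300],cv2.resize(im[140:290,180:322],(284,300),interpolation=cv2.INTER_CUBIC)]))
E
```

```text
0.012726994218944672 [ 0.53698736 -0.00251473  0.17606043] 91.59620400275868Traceback (most recent call last):
  File "<stdin>", line 5, in <module>
ValueError: max() iterable argument is empty
```

```bash
python3 - <<'E'
from h import *
im=cv2.imread('pics/t5.png');e=np.array([.5369,-.0027,.1759])
c,s=np.cos(.0258),np.sin(.0258)
for z in(.13,.08):
  print(z,[proj('w5',[.5368+a*c-b*s,-.003+a*s+b*c,z])[0].round().tolist() for a in(-.07,.07) for b in(-.045,.045)])
zt=e[2]-.0066+.006
print('holes',[proj('w5',[e[0]+a*c-b*s,e[1]+a*s+b*c,zt])[0].round().tolist() for a in(-.07,.07) for b in(-.045,.045)])
cv2.imwrite('pics/v5.png',np.hstack([cv2.imread('pics/w5.png')[:300],cv2.resize(im[140:290,180:322],(284,300),interpolation=cv2.INTER_CUBIC)]))
E
```

```text
0.13 [[185.0, 104.0], [324.0, 104.0], [197.0, 290.0], [312.0, 290.0]]
0.08 [[199.0, 103.0], [310.0, 103.0], [206.0, 258.0], [302.0, 258.0]]
holes [[166.0, 105.0], [345.0, 106.0], [184.0, 333.0], [325.0, 333.0]]
```

View pics/v5.png

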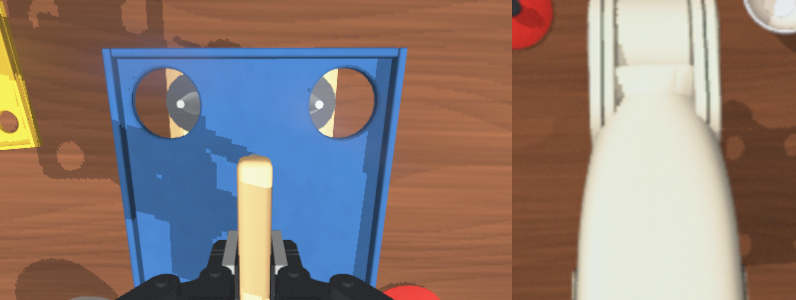

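The pin tips appear through the far holes at (181,104) and (319,104), with the hole centres at (167,103) and (341,103). Against the projections this asks for about -2 mm in y and +1.5 mm in x, so I correct and lower most of the way.

Emit:
play_rows(
  motion=[
    {"translation": [-0.2, 0.15, 0], "roll": 0, "fingers": 1},
    {"translation": [-0.2, 0.15, 0.7], "roll": 0, "fingers": 1},
    {"translation": [-0.2, 0.15, 1.6], "roll": 0, "fingers": 1},
    {"translation": [-0.2, 0.15, 2.5], "roll": 0, "fingers": 1},
    {"translation": [-0.2, 0.15, 3.4], "roll": 0, "fingers": 1},
    {"translation": [-0.2, 0.15, 4.2], "roll": 0, "fingers": 1},
    {"translation": [-0.2, 0.15, 5.0], "roll": 0, "fingers": 1},
    {"translation": [-0.2, 0.15, 5.5], "roll": 0, "fingers": 1},
    {"translation": [-0.2, 0.15, 5.5], "roll": 0, "fingers": 1},
    {"translation": [-0.2, 0.15, 5.5], "roll": 0, "fingers": 1},
  ],
)

```text
clock: 9.45
eef_pos: [0.5386, -0.0055, 0.1208]
tool_rot: [0.698, 0.716, -0.0, -0.0]
ft_force: [-0.3, 0.4, -2.3]
grip_width: 0.0129
```

```bash
python3 - <<'E'
from h import *
snap('wrist','w6');snap('scene','s6');o=bot.get_obs();print(o['eef_pos'],o['ft_force'],o['ft_torque'])
a=cv2.imread('pics/w6.png')[:300];b=cv2.imread('pics/s6.png')[115:265,170:312]
cv2.imwrite('pics/v6.png',np.hstack([a,cv2.resize(b,(284,300),interpolation=cv2.INTER_CUBIC)]))
E
```

```text
[ 0.53931641 -0.005564    0.12169841] [ 0.42360886  0.06866058 -3.31969964] [ 0.02856512 -0.04518477 -0.02536184]
```

View pics/v6.png

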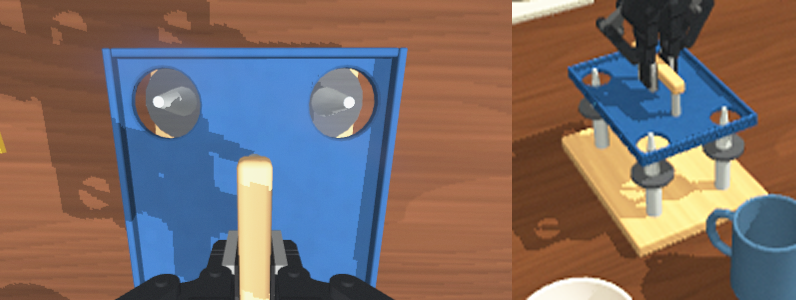

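All four pins are through the holes. The tips at (158,102) and (348,102) sit symmetrically in the far holes, and the force reads only the tray's weight. I continue slowly.

Emit:
play_rows(
  motion=[
    {"translation": [0, 0, 0.5], "roll": 0, "fingers": 1},
    {"translation": [0, 0, 1.0], "roll": 0, "fingers": 1},
    {"translation": [0, 0, 1.5], "roll": 0, "fingers": 1},
    {"translation": [0, 0, 2.0], "roll": 0, "fingers": 1},
    {"translation": [0, 0, 2.4], "roll": 0, "fingers": 1},
    {"translation": [0, 0, 2.7], "roll": 0, "fingers": 1},
    {"translation": [0, 0, 2.9], "roll": 0, "fingers": 1},
    {"translation": [0, 0, 2.9], "roll": 0, "fingers": 1},
  ],
)

```text
clock: 10.22
eef_pos: [0.5384, -0.0055, 0.0916]
tool_rot: [0.698, 0.716, -0.0, -0.0]
ft_force: [-0.5, -0.5, -2.3]
grip_width: 0.0135
```

Emit:
play_rows(
  motion=[
    {"translation": [0, 0, 0.15], "roll": 0, "fingers": 1},
    {"translation": [0, 0, 0.3], "roll": 0, "fingers": 1},
    {"translation": [0, 0, 0.3], "roll": 0, "fingers": 1},
    {"translation": [0, 0, 0.3], "roll": 0, "fingers": 1},
  ],
)

```text
clock: 10.55
eef_pos: [0.5388, -0.0055, 0.0893]
tool_rot: [0.698, 0.716, 0.0, 0.0]
ft_force: [0.1, 0.3, -4.1]
grip_width: 0.0133
```

Emit:
play_rows(
  motion=[
    {"translation": [0, 0, 0.1], "roll": 0, "fingers": 1},
    {"translation": [0, 0, 0.2], "roll": 0, "fingers": 1},
    {"translation": [0, 0, 0.2], "roll": 0, "fingers": 1},
    {"translation": [0, 0, 0.2], "roll": 0, "fingers": 1},
  ],
)

```text
clock: 10.88
eef_pos: [0.5388, -0.0055, 0.0872]
tool_rot: [0.698, 0.716, -0.0, -0.0]
ft_force: [0.9, 0.2, -3.2]
grip_width: 0.0132
```

Emit:
play_rows(
  motion=[
    {"translation": [0, 0, 0.1], "roll": 0, "fingers": 1},
    {"translation": [0, 0, 0.1], "roll": 0, "fingers": 1},
    {"translation": [0, 0, 0.1], "roll": 0, "fingers": 1},
  ],
)

```text
clock: 11.13
eef_pos: [0.539, -0.0055, 0.0866]
tool_rot: [0.698, 0.716, 0.0, 0.0]
ft_force: [-0.9, -0.3, -0.0]
grip_width: 0.0131
```

Emit:
play_rows(
  motion=[
    {"translation": [0, 0, 0.1], "roll": 0, "fingers": 1},
    {"translation": [0, 0, 0.1], "roll": 0, "fingers": 1},
    {"translation": [0, 0, 0.1], "roll": 0, "fingers": 1},
  ],
)

```text
clock: 11.38
eef_pos: [0.539, -0.0055, 0.0866]
tool_rot: [0.698, 0.716, 0.0, 0.0]
ft_force: [-3.7, -1.5, 5.0]
grip_width: 0.013
```

The tray is seated: z is unchanged at 0.0866 (0.0066 + 0.080, as expected), with 5 N upward. I look before releasing.

```bash
python3 - <<'E'
from h import *
snap('scene','s7');b=cv2.imread('pics/s7.png')[125:265,170:320]
cv2.imwrite('pics/v7.png',cv2.resize(b,(600,560),interpolation=cv2.INTER_CUBIC))
E
```

```text
(no output)
```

View pics/v7.png

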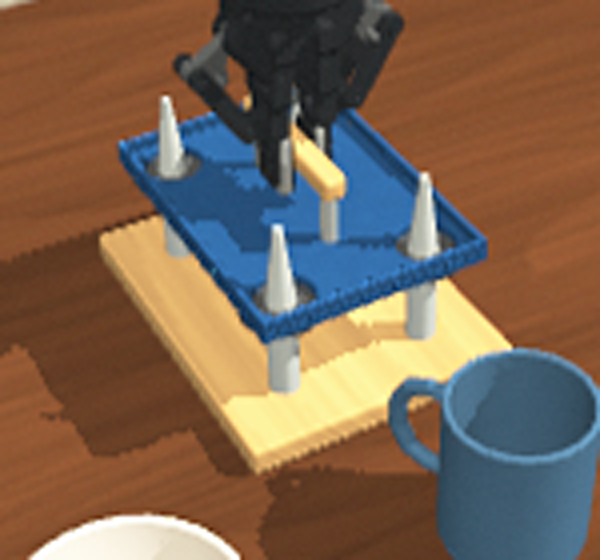

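The pins stand through three visible holes (the fourth is behind the gripper), with the tray flat on the collars. Release and rise.

Emit:
play_rows(
  motion=[
    {"translation": [0, 0, -0.1], "roll": 0, "fingers": 1},
    {"translation": [0, 0, -0.1], "roll": 0, "fingers": -1},
    {"translation": [0, 0, -0.1], "roll": 0, "fingers": -1},
    {"translation": [0, 0, -0.1], "roll": 0, "fingers": -1},
    {"translation": [0, 0, -0.1], "roll": 0, "fingers": -1},
    {"translation": [0, 0, -0.1], "roll": 0, "fingers": -1},
    {"translation": [0, 0, -0.1], "roll": 0, "fingers": -1},
    {"translation": [0, 0, -0.1], "roll": 0, "fingers": -1},
    {"translation": [0, 0, -0.1], "roll": 0, "fingers": -1},
    {"translation": [0, 0, -1], "roll": 0, "fingers": -1},
    {"translation": [0, 0, -2.5], "roll": 0, "fingers": -1},
    {"translation": [0, 0, -4.5], "roll": 0, "fingers": -1},
    {"translation": [0, 0, -7], "roll": 0, "fingers": -1},
    {"translation": [0, 0, -9.5], "roll": 0, "fingers": -1},
    {"translation": [0, 0, -12], "roll": 0, "fingers": -1},
    {"translation": [0, 0, -14], "roll": 0, "fingers": -1},
    {"translation": [0, 0, -14], "roll": 0, "fingers": -1},
    {"translation": [0, 0, -14], "roll": 0, "fingers": -1},
  ],
)

```text
clock: 12.93
eef_pos: [0.5398, -0.0055, 0.2273]
tool_rot: [0.698, 0.716, 0.001, 0.001]
ft_force: [-0.3, -0.3, -0.6]
grip_width: 0.0858
```

```bash
python3 - <<'E'
from h import *
snap('scene','s8');snap('wrist','w8')
cv2.imwrite('pics/v8.png',cv2.resize(np.hstack([cv2.imread('pics/w8.png'),cv2.imread('pics/s8.png')]),(800,300),interpolation=cv2.INTER_AREA))
E
```

```text
(no output)
```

View pics/v8.png

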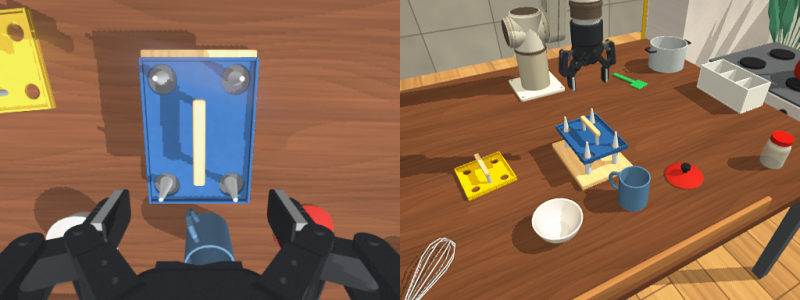

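All four pins are through the holes, the tray is level, and the gripper is clear. I hand it in.

```bash
python3 -c "from workcell import bot; print(bot.job_done())"
```

```text
the job is handed in; nothing more can be done
None
```

The blue tray is on the stand as its upper tier, and I handed the job in at about 13 s. I picked it up by the handle, lowered it over the four posts until it rested on the collars, and only then let go.

**Final checks:**
- **Seating:** the last pictures show all four pins through the holes and the tray level.
- **Height:** the tool stopped 80 mm above its grasping height, as it should with the tray on the collars. Pressing 1 mm further gave about 5 N and no movement.
- **Surroundings:** the gripper is clear. The yellow tray and the bowl stand where they were.

**What disagreed:** the first grasp closed on nothing, just above the bar. In the pictures the fingertips sit about 35 mm farther back than the given tool data says. I went about 34 mm lower, and the second grasp held at 13 mm opening. Nothing was touched or moved by the miss.

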